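# Clamp the spice mill's bowl and hold its lid down to run it

## Task

Get the small push-to-run spice mill going: first swing the hook on its base shut round the stud on the bowl's foot so that the bowl is clamped, then turn the knurled lid on the bowl's neck until its hidden keyways drop over the pins, and push it fully home against its spring. The mill only runs while the lid is held down, so finish with your hand still on the lid, holding it pushed home, with the hook still shut; leave the spice jar, the pepper shaker and the spoon beside it where they are.

Things in the scene. Friction and masses are not known exactly. Their poses are not given: they have to be found in the camera images.
- mill: Spice mill, immovable: black round motor base (132 mm across, 60 high) carrying a steel grinding bowl (72 mm across) whose sloping shoulder ends 107 mm above the worktop in a neck 43 mm across. Heights here are above the worktop; wall cabinets hang 480 mm up, from x = 0.64 on. Origin: centre of the underside; z up; the hook is on its -x side, roughly on the robot's right.
- neck_top (a point): Centre of the neck's upper end, 129.5 mm high, under the lid. Three round radial pins, 6 mm thick, stick out 5 mm from the neck, tops 124.5 mm high, hidden inside the lid's collar: one on the mill's +x side, the others 120 degrees to either side. Axes as the mill's.
- hook (a joint): Angle of the flat steel hook that swings level about an upright pivot on the base: 0 = shut, its nib round the stud on the bowl's foot (end stop); positive = swung open, counter-clockwise seen from above; at most 1.35 rad. The hinge is stiff (0.04 N m) and the hook stays where it is left; no spring.
- hook_pivot (a point): Upright pivot of the hook, 74 mm high, 53 mm from the mill's axis. Its frame turns with the hook.
- hook_post (a point): Black upright finger post on the free end of the hook: 10 mm thick, from 70 to 98 mm high, on the hook's flat arm (top 73.5 mm high); this point is on its axis, 88 mm high, 76 mm from the pivot. With the hook shut it is 92 mm from the mill's axis. Pinch it or push it sideways.
- lid: Loose aluminium lid on the bowl's neck (1 mm play all round): knurled collar 64 mm across and 26 high, low grey crown 42 mm across on top (34 high overall), 140 g, give or take a quarter. Origin: centre of the collar's lower edge, z up; 121.5 mm high at the start (riding on the pins), 113.5 dropped over them onto the sprung ring, 109.5 fully home on the neck's end.
- keyway (a point): One of the lid's three keyways (about 10 mm wide, 120 degrees apart), on the lid's +x side: slots in a ring inside the collar whose underside is 3 mm above the collar's lower edge; unseen and unmarked outside. From the start a clockwise turn (seen from above) of 0.4 to 1.35 rad brings them over the pins, to within 0.07 rad; the lid can then sink.
- run_ring (a joint): Travel of the sprung ring in the bowl's mouth, hidden under the lid: 0 = up, about 0.004 m = pressed by the lid pushed home (mill runs). Spring 5.4 N at the top, 9 N pressed: let go, the lid springs up 4 mm.
- spice_jar: Bystander: spice jar with a dark lid, 41 mm across, 105 mm high, standing to the left of the mill; origin at the centre of its underside.
- pepper: Bystander: pepper shaker, 44 mm across, 90 mm high, standing beyond the mill; origin at the centre of its underside.
- spoon: Bystander: metal spoon 201 x 43 x 14 mm, lying to the left of the mill; origin at the centre of its underside.
Not all that is in view belongs to the job. There is more than one size of the lid; the one meant has the size given above.

How it is judged:
By the outcome, as a careful person would: the job done as asked, in the order asked, and still so for the second after the job is handed in, while the arm keeps its last pose, push and grip.
It also fails if it takes over 48 s, if anything falls off the work surface, if the arm or the gripper's body presses on something with over 40 N, if the wrist force passes 120 N, or if a joint passes its speed limit or range.

## Robot

A 6-joint arm with a two-finger parallel gripper is mounted at the origin on a cart in front of the work surface, level with it; the furniture and walls round the work are solid. World frame = base frame: x ahead of the robot, y to its left, z up, the work surface at z = 0. Lengths are in mm, angles in rad, forces in N, time in s.
With the tool pointing down it reaches from about 275 to 850 mm from the base axis. Payload 5.2 kg.
Tool frame: the origin (TCP) lies midway between the tips of the shut fingers; the grasp point (between the pads) lies 19 mm behind it (ctrl.grasp_offset is the distance from the TCP to the grasp point, in mm); z points along the fingers, x is the direction in which the jaws open and shut, and the axes are right-handed (so a half turn about z gives the same grasp; the last joint's range is limited). The gripper opens to 85 mm and grips with 20 to 120 N. Pads are 22 mm wide; open, the fingers measure 114 mm over their backs; the gripper's body (76 mm by 85 mm) begins 54 mm behind the grasp point. The pads swing forward as they close: fully open they stand 13 mm farther back than shut.
Start: joints at [-1.433, 0.259, 1.535, -0, 1.348, -0.203], TCP at [183.854, -518.366, 231.31] pointing down, gripper open.
Joint ranges: [-3.14, 3.14], [-0.91, 2.08], [0.19, 2.58], [-1.22, 4.36], [0.22, 2.71], [-3.12, 3.12]. Speed limits (rad/s): [2.57, 2.57, 3.14, 3.14, 3.14, 3.14].

## Interface

Orientations are given as a unit quaternion [w, x, y, z].
In Python, from workcell import ctrl gives the robot as it stands.
- The arm moves only by the tool send_rows, never from a script. Its argument "increments" is a list of rows, each an object with "slide": the shift along the tool's x, y, z in m, a list of three; "spin": the turn about the tool's z in units of 5 degrees (1.0 is 5 degrees). A call has 1 to 10 rows; each row shifts and turns the pose as measured when the row begins, along the tool's axes as they then stand; what a row does not reach is not made up. A row lasts 1/12 s, in which the tool goes at most 41.7 mm and 7.16 degrees, less where a joint would pass 70% of its speed; a pose out of reach is approached as far as the arm can. A call is refused whole if a number of a shift passes 0.0417 or a number of a turn 1, either way. A call with a gripper value outside its range is refused whole. "jaw" is the finger opening in m, from 0 to 0.0854, set as the call begins (left out, the last holds). The fingers move at their own pace and stop on an object; "newtons" is the grip in N (left out, the last holds). Time passes only in rows, so rows that do not move let the fingers close. It gives the time, the measured TCP pose, the force and the opening at its end, in the units of the state.
- ctrl.state(): the state, without advancing time (a new reading comes with each control period).
- ctrl.grab_frame(name): name is "side" or "top" or "wrist"; returns the picture (400x640x3 uint8, red, green, blue); there is no depth.
- ctrl.camera_params(name): a dict with "fx", "fy", "cx", "cy" (pixels), "xyz" and "attitude" of the camera in the world. Camera axes: x right, y up, looking along -z (the intrinsics and any distortion apply to the point x, -y, -z); pixel columns grow to the right and rows downward; lengths in mm; the calibration is good to about 2 mm. A picture is of the moment at which its call begins: read the wrist's pose just before it. camera_params takes no time and is no camera call; for the wrist camera it gives the pose at the moment of the call.
- ctrl.close_job(): hands the job in, once; it reports no verdict.
The state is a dict: "time": time; "joint_positions": joint angles; "dq": joint speeds; "joint_efforts": joint torques, N m; "tcp_pos": TCP position; "ee_rot": TCP orientation; "force": force on the tool from outside, world axes, zero at the start; "moment": the same for the moment, N m; "width": opening from 0.0 (shut) to 1.0 (fully open).
Only numpy, scipy, OpenCV 4.12 (cv2) and the standard library are available. Lean on these libraries where they do the work, as an engineer would, in place of code of your own. Each camera call takes 0.05 s, during which the arm holds its last target. There are 200 camera calls.

## Working session

There is one attempt and no reset: what is moved stays moved. The work goes in short steps, Python scripts to look and compute and a tool call to move; the robot and the scene stay as the last step left them, time stands still between calls to the robot, and variables do not carry over. Pictures are saved under pics/ and viewed, about 8 in all and at most 12, crops included, and the job is handed in when it is done.

Besides the shell and the picture viewer there is one more tool, called after ">>>" as name([rows], argument=value, ...), one row to a line, values as JSON. send_rows: Moves the arm, as the interface text tells. Its arguments: {"type":"object","properties":{"increments":{"type":"array","items":{"type":"object","properties":{"slide":{"type":"array","items":{"type":"number"}},"spin":{"type":"number"}}}},"jaw":{"type":"number"},"newtons":{"type":"number"}},"required":["increments"]}

```bash
mkdir -p pics
python3 - <<'E'
from workcell import ctrl
import cv2
for n in ["side","top"]:
    cv2.imwrite(f"pics/{n}1.png",ctrl.grab_frame(n)[:,:,::-1]); print(ctrl.camera_params(n))
print(ctrl.state())
E
```

```text
{'fx': 390.06762480218714, 'fy': 390.06762480218714, 'cx': 323.32204410270487, 'cy': 199.20599019325482, 'xyz': array([ 828.50090859, -653.59810471,  597.65528715]), 'attitude': array([0.87002096, 0.44284918, 0.10408405, 0.19003856])}
{'fx': 446.4382534310134, 'fy': 446.4382534310134, 'cx': 322.8439269092534, 'cy': 204.4216399961677, 'xyz': array([387.07694246, -47.82269966, 941.69122375]), 'attitude': array([ 0.70727763,  0.06380334, -0.03504987, -0.70317779])}
{'time': 0.1, 'joint_positions': array([-1.43281825e+00,  2.59253606e-01,  1.53594010e+00, -6.68641709e-06,
        1.34802139e+00, -2.02772714e-01]), 'dq': array([-0.00105649, -0.00124473, -0.00311114,  0.0003097 , -0.00127258,
        0.00094703]), 'joint_efforts': array([ 3.57195917e-03, -4.46973968e+01, -2.91246772e+01,  2.10539196e-05,
        6.28761525e-03, -9.35816331e-06]), 'tcp_pos': array([ 183.77596052, -517.89537756,  230.58018471]), 'ee_rot': array([-5.89669464e-04,  8.16760468e-01, -5.76976325e-01, -5.57116414e-04]), 'force': array([ 0.10403368, -0.07139646,  0.46834973]), 'moment': array([ 0.01692181, -0.00878702, -0.03220266]), 'width': 0.9999102009330805}
```

View pics/top1.png

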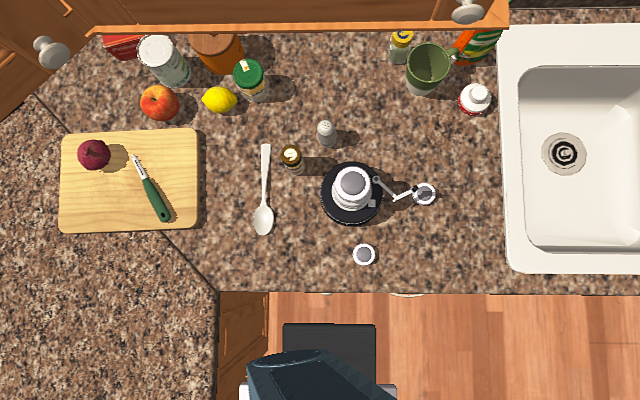

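View pics/side1.png

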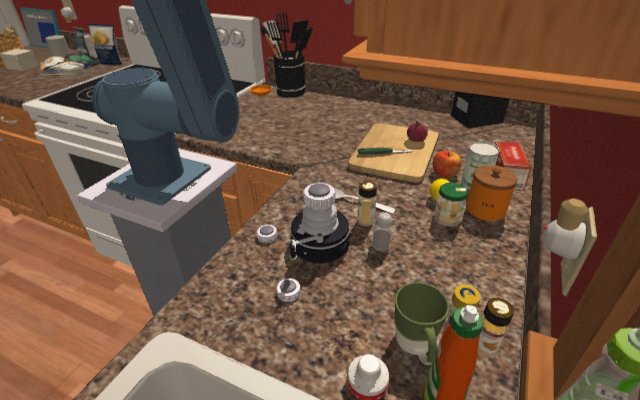

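```bash
cat > h.py <<'E'
import numpy as np, cv2
from scipy.spatial.transform import Rotation as R
from workcell import ctrl
def rot(q): return R.from_quat(np.roll(q,-1)).as_matrix()
def ray(c,u,v,z):
    d=rot(c['attitude'])@np.array([(u-c['cx'])/c['fx'],-(v-c['cy'])/c['fy'],-1])
    return c['xyz']+d*(z-c['xyz'][2])/d[2]
def proj(c,p):
    q=rot(c['attitude']).T@(np.array(p,float)-c['xyz'])
    return c['cx']+c['fx']*q[0]/-q[2], c['cy']-c['fy']*q[1]/-q[2]
E
python3 - <<'E'
from h import *
t=cv2.imread('pics/top1.png'); s=cv2.imread('pics/side1.png')
a=cv2.resize(t[140:240,300:450],None,fx=5,fy=5,interpolation=2)[:300*5]
b=cv2.resize(s[170:270,270:420],None,fx=5,fy=5,interpolation=2)
cv2.imwrite('pics/z1.png',a);cv2.imwrite('pics/z2.png',b)
c=ctrl.camera_params('top'); print(ctrl.camera_params('wrist'))
# base disc
for n,u,v,z in [('base',351,193,60),('crown',353,181,155),('pivot',376,181,74),('post',412,190,90)]: print(n,ray(c,u,v,z).round(1))
E
```

```text
{'fx': 327.9788687293481, 'fy': 327.9788687293481, 'cx': 318.2885076958667, 'cy': 200.4382873723024, 'xyz': array([ 246.50012441, -496.62059506,  373.28102191]), 'attitude': array([ 0.80950034, -0.10822529,  0.07745477, -0.57183672])}
base [534.4 -67.4  60. ]
crown [540.3 -68.9 155. ]
pivot [ 556.1 -116.3   74. ]
post [ 535.5 -183.8   90. ]
```

View pics/z1.png

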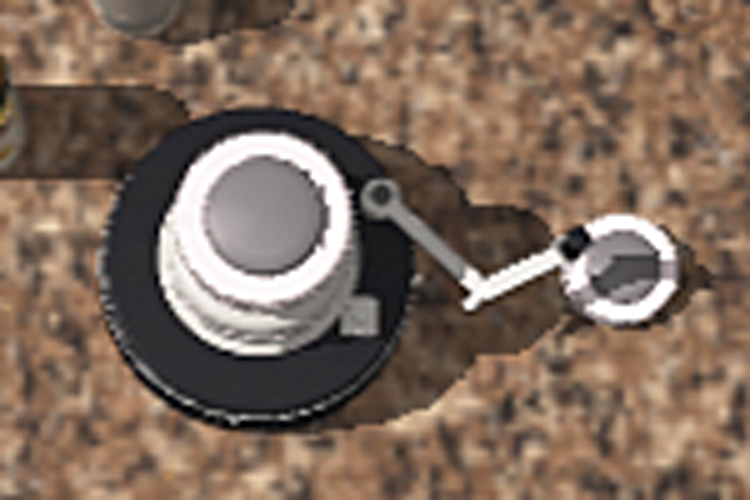

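View pics/z2.png

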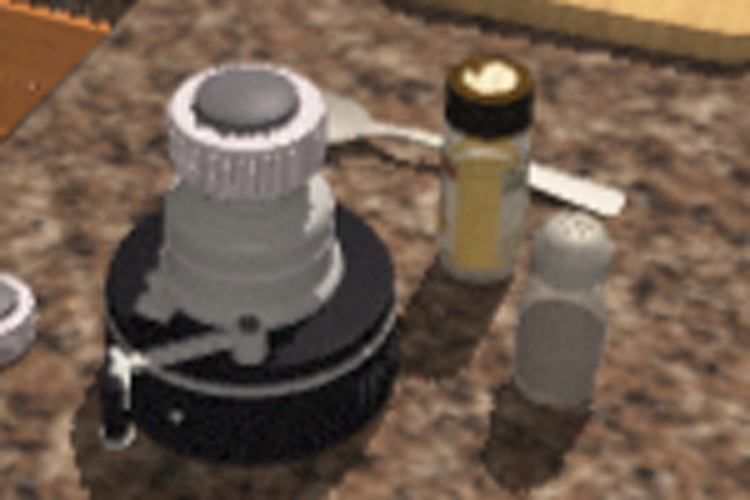

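Run:
```python
from h import *
c=ctrl.camera_params('top')
t=cv2.imread('pics/top1.png')
g=t.max(axis=2); m=((g<60)*255).astype(np.uint8); m[:,:315]=0;m[:,390:]=0;m[:155]=0;m[230:]=0
k=max(cv2.findContours(m,0,1)[0],key=cv2.contourArea); k=cv2.convexHull(k); print('base',cv2.fitEllipse(k))
u,v=cv2.fitEllipse(k)[0]; print(ray(c,u,v,45),ray(c,u,v,60))
w=cv2.inRange(t[166:195,340:368],(100,100,100),(185,185,185))
P={}
for n,u,v,z in [('crown',300+267/5,140+215/5,155.5),('pivot',300+380/5,140+194/5,76),('stud',300+360/5,140+317/5,72),('elbow',394.4,198.4,73),('post',300+574/5,140+241/5,98)]:
    P[n]=ray(c,u,v,z);print(n,P[n].round(1))
L=P['crown'];p=P['pivot'];q=P['post']
print(np.hypot(*(p-L)[:2]),np.hypot(*(q-p)[:2]),np.hypot(*(q-L)[:2]))
s=ctrl.camera_params('side')
for a in [(270+248/5,170+93/5,155.5),(270+112/5,170+368/5,98),(270+250/5,170+323/5,76)]: print(ray(s,*a).round(1))
```

```text
base ((353.2672119140625, 194.12841796875), (63.937843322753906, 72.72447204589844), 119.87173461914062)
[534.62909362 -72.35960059  45.        ] [532.16081668 -71.94914323  60.        ]
crown [536.6 -69.6 155.5]
pivot [ 560.2 -116.2   76. ]
stud [ 511.8 -108.3   72. ]
elbow [ 521.7 -152.    73. ]
post [ 537.6 -187.8   98. ]
52.18163288900322 75.16482814683837 118.25877982785501
[542.7 -72.2 155.5]
[ 537.8 -184.    98. ]
[ 563.1 -116.7   76. ]
```

>>> send_rows([
  {"spin": -1},
  {"spin": -1},
  {"spin": -1},
  {"spin": -1},
  {"spin": -1},
  {"spin": -1},
  {"spin": -1},
  {"spin": -1},
  {"spin": -1},
  {"spin": -1},
], jaw=0.04)

```text
schema error: expected keys slide, spin
```

```bash
cat >> h.py <<'E'
def go(target,ang=None):
    "shift in tool axes to a world target; spin to the nearest of the tool-x headings ang, ang+180"
    s=ctrl.state(); M=rot(s['ee_rot']); d=M.T@(np.array(target)-s['tcp_pos'])
    a=np.degrees(np.arctan2(M[1,0],M[0,0])); 
    print('t',round(s['time'],2),'tcp',s['tcp_pos'].round(1),'x-heading',a.round(1),'F',s['force'].round(1),'w',round(s['width']*85.4,1),'q6',s['joint_positions'][5].round(2))
    print('slide mm',d.round(1),'' if ang is None else 'spin units %.2f'%(-(((ang-a)+90)%180-90)/5))
E
python3 -c "
from h import *
go([538,-187,150],-18)"
```

```text
t 0.1 tcp [ 183.8 -517.9  230.6] x-heading -70.5 F [ 0.1 -0.1  0.5] w 85.4 q6 -0.2
slide mm [-193.4 -444.4   81. ] spin units -10.50
```

>>> send_rows([
  {"slide": [-0.016,-0.036,0.004],"spin": 0},
  {"slide": [-0.016,-0.036,0.004],"spin": 0},
  {"slide": [-0.016,-0.036,0.004],"spin": 0},
  {"slide": [-0.016,-0.036,0.004],"spin": 0},
  {"slide": [-0.016,-0.036,0.004],"spin": 0},
  {"slide": [-0.016,-0.036,0.004],"spin": 0},
  {"slide": [-0.016,-0.036,0.004],"spin": 0},
  {"slide": [-0.016,-0.036,0.004],"spin": 0},
  {"slide": [-0.016,-0.036,0.004],"spin": 0},
  {"slide": [-0.016,-0.036,0.004],"spin": 0},
], jaw=0.04)

```text
time: 0.93
tcp_pos: [474.5, -242.3, 184.9]
ee_rot: [0.0, 0.812, -0.584, -0.003]
force: [0.3, -0.7, -0.6]
width: 0.466
```

>>> send_rows([
  {"slide": [0,0,0],"spin": -1},
  {"slide": [0,0,0],"spin": -1},
  {"slide": [0,0,0],"spin": -1},
  {"slide": [0,0,0],"spin": -1},
  {"slide": [0,0,0],"spin": -1},
  {"slide": [0,0,0],"spin": -1},
  {"slide": [0,0,0],"spin": -1},
  {"slide": [0,0,0],"spin": -1},
  {"slide": [0,0,0],"spin": -1},
  {"slide": [0,0,0],"spin": -1},
])

```text
time: 1.77
tcp_pos: [478.8, -228.8, 178.4]
ee_rot: [-0.005, 0.987, -0.159, -0.007]
force: [-0.1, 0.3, 0.7]
width: 0.471
```

```bash
python3 -c "
from h import *
go([538,-187,150],-18)"
```

```text
t 1.77 tcp [ 478.8 -228.8  178.4] x-heading -18.3 F [-0.1  0.3  0.7] w 40.2 q6 -0.34
slide mm [ 43.6 -58.   28.2] spin units -0.05
```

>>> send_rows([
  {"slide": [0.014,-0.019,0.009],"spin": 0},
  {"slide": [0.014,-0.019,0.009],"spin": 0},
  {"slide": [0.013,-0.018,0.009],"spin": 0},
  {"slide": [0,0,0],"spin": 0},
])

```text
time: 2.1
tcp_pos: [535.4, -187.5, 149.4]
ee_rot: [-0.005, 0.987, -0.158, -0.008]
force: [-0.1, 0.3, -0.1]
width: 0.47
```

```bash
python3 -c "
from h import *
go([538,-187,82],-18)
c=ctrl.camera_params('wrist'); print(c)
im=ctrl.grab_frame('wrist')[:,:,::-1].copy()
for p in [(537.7,-186.5,98),(538,-70,155.5),(560.5,-116.5,76)]:
    u,v=proj(c,p);print(u,v); 
cv2.imwrite('pics/w1.png',im)"
```

```text
t 2.1 tcp [ 535.4 -187.5  149.4] x-heading -18.2 F [-0.1  0.3 -0.1] w 40.2 q6 -0.22
slide mm [ 3.5 -0.7 67.4] spin units -0.03
{'fx': 327.9788687293481, 'fy': 327.9788687293481, 'cx': 318.2885076958667, 'cy': 200.4382873723024, 'xyz': array([ 557.80552892, -126.56938263,  292.67528365]), 'attitude': array([ 0.97929068, -0.12649696,  0.02860988, -0.15546625])}
322.83547491858235 218.2988346298991
225.6503441630997 -20.162332870995158
323.1115390817187 96.24760032242482
```

View pics/w1.png

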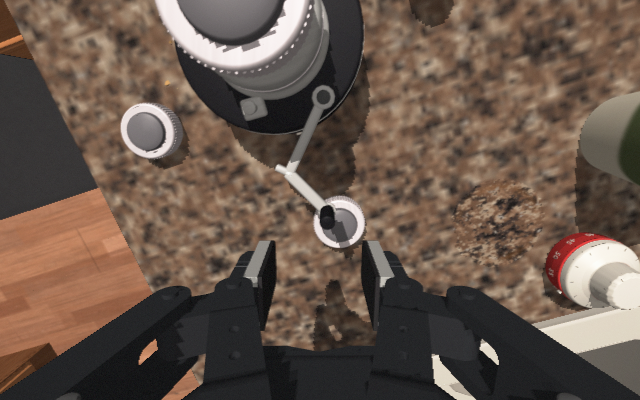

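```bash
python3 -c "
from h import *
c=ctrl.camera_params('wrist')
print(ray(c,327,211,98),ray(c,327,219,98),ray(c,323,97,76))
for z in (98,73): print(proj(c,(537,-186,z)))
go([538,-185,82],-18)
m=np.array([537.5,-70.5])
print(c)
d=cv2.imread('pics/w1.png')[195:240,310:345].max(axis=2); m=(d<45); ys,xs=np.nonzero(m); print(xs.min()+310,xs.max()+310,ys.min()+195,ys.max()+195)
for y in range(195,240,3): print(y,d[y-195,::2])
"
```

```text
[ 540.49167408 -183.97449503   98.        ] [ 538.90065855 -188.94648106   98.        ] [ 559.16435879 -117.93962664   76.        ]
(np.float64(322.6548126689877), np.float64(215.60579545789273))
(np.float64(322.8105521951069), np.float64(204.75842116779833))
t 2.15 tcp [ 534.4 -188.5  150. ] x-heading -18.1 F [-0.1 -0.7  0.5] w 40.1 q6 -0.22
slide mm [ 3.6 -4.  68. ] spin units -0.03
{'fx': 327.9788687293481, 'fy': 327.9788687293481, 'cx': 318.2885076958667, 'cy': 200.4382873723024, 'xyz': array([ 556.85971953, -127.41098593,  293.15129548]), 'attitude': array([ 0.97925839, -0.12704677,  0.02891462, -0.15516463])}
312 334 206 228
195 [217 215 218 208 152  82  79  81  86  87  83  78  81  93  93  88  91  88]
198 [213 216 217 216 215 187 103  68  87 122 182 172 185 192 176 174 185 184]
201 [190 211 214 214 214 216 204 159 172 200 199 245 251 252 252 252 250 248]
204 [ 79 149 205 212 214 214 214 212 182 186 213 188 236 242 242 241 240 240]
207 [ 53  55  85 186 213 212 102  16  22  24  22 100 199 239 226 223 234 238]
210 [ 54  46  44 101 152 111  27  23  26  23  21  19 178 142 165 156 140 121]
213 [ 86  66  59 105 146  60  28  29  26  25  23  19  79 168 161 153 146 140]
216 [105  86 171 236 131  29  25  30  46  36  29  20  76 140 141 138 137 136]
219 [112 116 203 239 220  40  42  44  41  40  38  34  60 133 136 136 134 133]
222 [116 135 208 237 232  33  34  35  35  33  32  33  37  69  71  72  96 129]
225 [134 133 218 237 238 147  32  32  31  30  30  31  45  66  67  66  72 126]
228 [132 127 196 238 237 236 101  42  34  30  38  58  66  67  66  66  66  95]
231 [122 123 154 232 237 237 217 119 120 124 120  69  65  67  67  69  66  70]
234 [127 126 120 157 237 237 236 199 114 119 122 107 105  65  67  68  68  65]
237 [137 142 133 120 169 237 237 238 227 117 112 115 118  69  65  66  64  65]
```

>>> send_rows([
  {"slide": [0.004,-0.001,0.02],"spin": 0},
  {"slide": [0,0,0.02],"spin": 0},
  {"slide": [0,0,0.02],"spin": 0},
  {"slide": [0,0,0.007],"spin": 0},
  {"slide": [0,0,0],"spin": 0},
])

```text
time: 2.57
tcp_pos: [536.4, -190.2, 82.5]
ee_rot: [-0.004, 0.988, -0.157, -0.008]
force: [0.2, -0.3, 0.2]
width: 0.474
```

>>> send_rows([
  {"slide": [0,0,0],"spin": 0},
  {"slide": [0,0,0],"spin": 0},
  {"slide": [0,0,0],"spin": 0},
  {"slide": [0,0,0],"spin": 0},
], jaw=0.018, newtons=20)

```text
time: 2.9
tcp_pos: [536.6, -192.2, 85.5]
ee_rot: [-0.003, 0.988, -0.157, -0.007]
force: [-0.8, 0.2, 0.4]
width: 0.211
```

```bash
python3 -c "
from h import *
go([538.3,-189,82],-17)
p=np.array([560,-117.2]); 
print(ctrl.state()['moment'])
for th in range(-107,-160,-7):
    a=np.radians(th); print(th,(p+75.5*np.array([np.cos(a),np.sin(a)])).round(1))
"
```

```text
t 2.9 tcp [ 536.6 -192.2   85.5] x-heading -18.1 F [-0.8  0.2  0.4] w 18.0 q6 -0.22
slide mm [ 0.7 -3.5  3.5] spin units -0.22
[ 0.03322887  0.01408828 -0.02918757]
-107 [ 537.9 -189.4]
-114 [ 529.3 -186.2]
-121 [ 521.1 -181.9]
-128 [ 513.5 -176.7]
-135 [ 506.6 -170.6]
-142 [ 500.5 -163.7]
-149 [ 495.3 -156.1]
-156 [ 491.  -147.9]
```

>>> send_rows([
  {"slide": [-0.004,-0.003,0.004],"spin": 1},
  {"slide": [-0.0066,-0.0005,0],"spin": 1},
  {"slide": [-0.0066,-0.0003,0],"spin": 1},
  {"slide": [-0.0066,-0.0003,0],"spin": 1},
  {"slide": [-0.0066,-0.0003,0],"spin": 1},
])

```text
time: 3.32
tcp_pos: [515.6, -176.4, 86.9]
ee_rot: [0.0, 0.927, -0.376, -0.001]
force: [0.2, -0.2, 0.0]
width: 0.208
```

```bash
cat >> h.py <<'E'
def arc():
    s=ctrl.state(); d=s['tcp_pos'][:2]-[560,-117.2]; print('theta',np.degrees(np.arctan2(d[1],d[0])).round(1),'r',np.hypot(*d).round(1))
E
python3 -c "
from h import *
go([506.6,-170.6,82],-45);arc()"
```

```text
t 3.32 tcp [ 515.6 -176.4   86.9] x-heading -44.1 F [ 0.2 -0.2  0. ] w 17.8 q6 0.24
slide mm [-10.5   2.1   4.9] spin units 0.18
theta -126.9 r 74.0
```

>>> send_rows([
  {"slide": [-0.0065,0.0015,0.003],"spin": 0.2},
  {"slide": [-0.0066,0,0.002],"spin": 0.8},
  {"slide": [-0.0066,0,0.001],"spin": 0.8},
  {"slide": [-0.0066,0,0.001],"spin": 0.8},
  {"slide": [-0.004,0,0.001],"spin": 0.8},
])

```text
time: 3.73
tcp_pos: [496.2, -155.8, 82.6]
ee_rot: [0.0, 0.859, -0.511, 0.004]
force: [0.6, -0.6, 0.3]
width: 0.211
```

```bash
python3 -c "
from h import *
go([490.7,-148.5,82],-65);arc()"
```

```text
t 3.73 tcp [ 496.2 -155.8   82.6] x-heading -61.5 F [ 0.6 -0.6  0.3] w 18.0 q6 0.56
slide mm [-9.   1.3  0.5] spin units 0.70
theta -148.9 r 74.6
```

>>> send_rows([
  {"slide": [-0.004,0.0003,0],"spin": 0.4},
  {"slide": [-0.004,0.0003,0],"spin": 0.3},
  {"slide": [-0.004,0.0003,0],"spin": 0},
])

```text
time: 3.98
tcp_pos: [490.1, -145.5, 83.8]
ee_rot: [0.0, 0.843, -0.538, 0.006]
force: [0.5, -0.6, -0.5]
width: 0.213
```

>>> send_rows([
  {"slide": [-0.004,0,0],"spin": 0},
  {"slide": [-0.004,0,0],"spin": 0},
])

```text
time: 4.15
tcp_pos: [488.8, -142.2, 84.8]
ee_rot: [0.003, 0.845, -0.535, 0.011]
force: [4.8, -19.0, -14.3]
width: 0.214
```

```bash
python3 -c "
from h import *
go([490.7,-148.5,82],-65);arc()"
```

```text
t 4.15 tcp [ 488.8 -142.2   84.8] x-heading -64.7 F [  4.8 -19.  -14.3] w 18.2 q6 0.64
slide mm [6.4 1.  2.9] spin units 0.06
theta -160.6 r 75.5
```

>>> send_rows([
  {"slide": [0.003,0,0],"spin": 0},
  {"slide": [0,0,0],"spin": 0},
  {"slide": [0,0,-0.015],"spin": 0},
  {"slide": [0,0,-0.03],"spin": 0},
  {"slide": [0,0,-0.035],"spin": 0},
  {"slide": [0,0,-0.035],"spin": 0},
  {"slide": [0,0,-0.03],"spin": 0},
  {"slide": [0,0,0],"spin": 0},
], jaw=0.03)

```text
time: 4.82
tcp_pos: [484.8, -139.8, 234.1]
ee_rot: [0.002, 0.848, -0.53, 0.007]
force: [1.7, -0.7, 0.1]
width: 0.348
```

```bash
python3 -c "
from h import *
go([538,-70.5,200])
cv2.imwrite('pics/t2.png',cv2.resize(ctrl.grab_frame('top')[140:240,280:430,::-1],None,fx=5,fy=5,interpolation=2))
c=ctrl.camera_params('wrist');print(c['xyz'],c['attitude'])
cv2.imwrite('pics/w2.png',ctrl.grab_frame('wrist')[:,:,::-1])"
```

```text
t 4.82 tcp [ 484.8 -139.8  234.1] x-heading -64.1 F [ 1.7 -0.7  0.1] w 29.7 q6 0.62
slide mm [-39.5 -78.   33.8] 
[ 542.7655509  -109.53830582  374.54085214] [ 0.8398442  -0.11517115  0.0651736  -0.52645011]
```

View pics/w2.png

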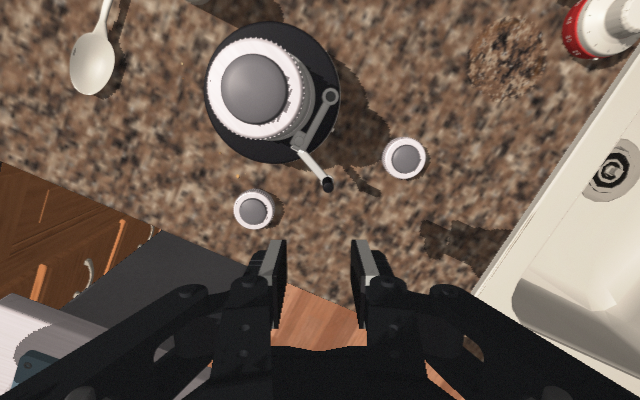

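```bash
python3 -c "
from h import *
c=dict(fx=327.979,fy=327.979,cx=318.2885,cy=200.4383,xyz=np.array([542.77,-109.54,374.54]),attitude=np.array([0.8398442,-0.11517115,0.0651736,-0.52645011]))
im=cv2.imread('pics/w2.png')
w=(im[30:145,200:310].min(axis=2)>200).astype(np.uint8)
k=max(cv2.findContours(w,0,1)[0],key=cv2.contourArea)+np.array([200,30]); e=cv2.fitEllipse(cv2.convexHull(k)); print('collar',e, ray(c,*e[0],147.5), ray(c,*e[0],145))
print('crown',ray(c,254,88,155.5),'pivot',ray(c,330,97,76),'post',ray(c,328,184,98))
"
```

```text
collar ((253.29522705078125, 87.38529205322266), (91.6123046875, 98.7971420288086), 159.20697021484375) [538.96127473 -67.06612961 147.5       ] [538.91933581 -66.59843812 145.        ]
crown [538.95077443 -69.10590397 155.5       ] pivot [ 559.59685664 -116.59387098   76.        ] post [ 493.49484231 -146.43494775   98.        ]
```

>>> send_rows([
  {"slide": [-0.013,-0.026,0],"spin": 0},
  {"slide": [-0.013,-0.026,0.01],"spin": 0},
  {"slide": [-0.013,-0.026,0.015],"spin": 0},
  {"slide": [0,0,0],"spin": 0},
], jaw=0.0854)

```text
time: 5.25
tcp_pos: [534.5, -67.7, 198.5]
ee_rot: [0.003, 0.847, -0.532, 0.0]
force: [-0.7, 0.2, 0.6]
width: 0.903
```

```bash
python3 -c "
from h import *
go([538.8,-69,113],-64)"
```

```text
t 5.25 tcp [534.5 -67.7 198.5] x-heading -64.3 F [-0.7  0.2  0.6] w 77.2 q6 0.79
slide mm [ 2.8 -3.7 85.5] spin units -0.05
```

>>> send_rows([
  {"slide": [0.003,-0.004,0.01],"spin": 0},
  {"slide": [0,0,0.02],"spin": 0},
  {"slide": [0,0,0.01],"spin": 0},
  {"slide": [0,0,0],"spin": 0},
])

```text
time: 5.58
tcp_pos: [536.4, -67.0, 149.8]
ee_rot: [0.004, 0.848, -0.53, -0.005]
force: [0.3, -0.1, 0.1]
width: 1.001
```

```bash
python3 -c "
from h import *
go([538.8,-69,114],-64)"
```

```text
t 5.58 tcp [536.4 -67.  149.8] x-heading -63.9 F [ 0.3 -0.1  0.1] w 85.5 q6 0.79
slide mm [ 3.  -1.8 35.8] spin units 0.01
```

>>> send_rows([
  {"slide": [0.003,-0.002,0.012],"spin": 0},
  {"slide": [0.0005,0,0.012],"spin": 0},
  {"slide": [0.0005,0,0.01],"spin": 0},
  {"slide": [0,0,0.001],"spin": 0},
])

```text
time: 5.92
tcp_pos: [536.7, -71.4, 110.2]
ee_rot: [0.005, 0.848, -0.53, -0.008]
force: [0.6, 0.8, -0.2]
width: 0.997
```

```bash
python3 -c "
from h import *
go([538.8,-69,114],-64)
c=ctrl.camera_params('wrist')
for p in [(538.8,-69,155.5),(538.8,-69,147.5)]: print(proj(c,p))
cv2.imwrite('pics/w3.png',ctrl.grab_frame('wrist')[:,:,::-1])
go([538.8,-69,114],-64)"
```

```text
t 5.92 tcp [536.7 -71.4 110.2] x-heading -64.0 F [ 0.6  0.8 -0.2] w 85.2 q6 0.79
slide mm [-1.3 -2.9 -3.8] spin units -0.01
(np.float64(311.5487380327328), np.float64(307.01425420832237))
(np.float64(312.1719491517633), np.float64(293.8967199626637))
t 5.97 tcp [536.9 -71.5 110.8] x-heading -64.0 F [-0.5 -0.  -0.4] w 85.2 q6 0.79
slide mm [-1.5 -2.7 -3.2] spin units -0.01
```

View pics/w3.png

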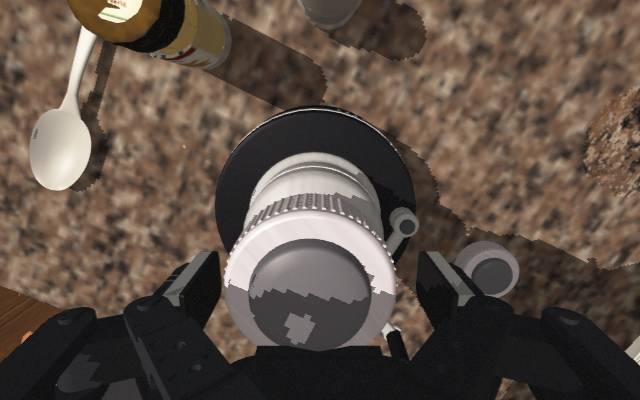

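>>> send_rows([
  {"slide": [-0.002,-0.0025,-0.001],"spin": 0},
  {"slide": [0,0,0],"spin": 0},
])

```text
time: 6.13
tcp_pos: [538.4, -69.0, 112.2]
ee_rot: [0.005, 0.848, -0.531, -0.008]
force: [0.4, 0.7, -0.4]
width: 0.999
```

```bash
python3 -c "
from h import *
go([538.6,-69,112],-64)"
```

```text
t 6.13 tcp [538.4 -69.  112.2] x-heading -64.1 F [ 0.4  0.7 -0.4] w 85.3 q6 0.79
slide mm [ 0.1 -0.2  0.2] spin units -0.02
```

>>> send_rows([
  {"slide": [0,0,0],"spin": 0},
  {"slide": [0,0,0],"spin": 0},
  {"slide": [0,0,0],"spin": 0},
  {"slide": [0,0,0],"spin": 0},
  {"slide": [0,0,0],"spin": 0},
  {"slide": [0,0,0],"spin": 0},
], jaw=0.055, newtons=30)

```text
time: 6.63
tcp_pos: [539.1, -68.0, 114.9]
ee_rot: [0.004, 0.848, -0.53, -0.007]
force: [0.6, 0.5, -0.9]
width: 0.744
```

```bash
python3 -c "
from h import *
go([538.6,-69,112],-64);s=ctrl.state();print(s['moment'])"
```

```text
t 6.63 tcp [539.1 -68.  114.9] x-heading -64.0 F [ 0.6  0.5 -0.9] w 63.5 q6 0.79
slide mm [0.7 0.8 2.9] spin units -0.01
[0.03003454 0.01492671 0.05779075]
```

>>> send_rows([
  {"slide": [0,0,0.0015],"spin": 0.8},
  {"slide": [0,0,0.0015],"spin": 0.8},
  {"slide": [0,0,0.001],"spin": 0.8},
  {"slide": [0,0,0.001],"spin": 0.8},
])

```text
time: 6.97
tcp_pos: [538.4, -68.4, 113.9]
ee_rot: [0.006, 0.763, -0.646, -0.006]
force: [-4.3, 1.3, 6.0]
width: 0.743
```

```bash
python3 -c "
from h import *
go([539,-68.5,112],-64);s=ctrl.state();print(s['moment'])"
```

```text
t 6.97 tcp [538.4 -68.4 113.9] x-heading -80.5 F [-4.3  1.3  6. ] w 63.4 q6 1.08
slide mm [ 0.2 -0.6  1.9] spin units -3.29
[0.31667276 0.62123082 0.06804555]
```

>>> send_rows([
  {"slide": [0,0,0.001],"spin": 0.6},
  {"slide": [0,0,0.001],"spin": 0.6},
  {"slide": [0,0,0.001],"spin": 0.6},
])

```text
time: 7.22
tcp_pos: [537.6, -67.9, 113.9]
ee_rot: [0.006, 0.707, -0.707, -0.005]
force: [-3.1, 0.8, 7.3]
width: 0.745
```

>>> send_rows([
  {"slide": [0,0,0.001],"spin": 0.6},
  {"slide": [0,0,0.001],"spin": 0.6},
])

```text
time: 7.38
tcp_pos: [537.4, -67.6, 113.9]
ee_rot: [-0.006, -0.668, 0.744, 0.005]
force: [-3.2, 1.6, 6.5]
width: 0.741
```

>>> send_rows([
  {"slide": [0,0,0.001],"spin": 0.6},
  {"slide": [0,0,0.001],"spin": 0.6},
])

```text
time: 7.55
tcp_pos: [537.4, -67.3, 113.9]
ee_rot: [-0.006, -0.626, 0.78, 0.004]
force: [-2.6, 1.4, 7.0]
width: 0.746
```

>>> send_rows([
  {"slide": [0.0005,-0.0008,0.001],"spin": 0.6},
  {"slide": [0,0,0.001],"spin": 0.6},
])

```text
time: 7.72
tcp_pos: [537.6, -67.7, 113.9]
ee_rot: [-0.006, -0.583, 0.813, 0.003]
force: [-5.1, -0.9, 9.3]
width: 0.742
```

>>> send_rows([
  {"slide": [0,-0.0005,0.001],"spin": 0.6},
  {"slide": [0,0,0.001],"spin": 0.6},
])

```text
time: 7.88
tcp_pos: [537.5, -67.7, 114.0]
ee_rot: [-0.007, -0.537, 0.843, 0.003]
force: [-2.6, 1.0, 6.7]
width: 0.748
```

>>> send_rows([
  {"slide": [0,0,0.001],"spin": 0.6},
  {"slide": [0,0,0.001],"spin": 0.6},
])

```text
time: 8.05
tcp_pos: [537.5, -67.4, 114.0]
ee_rot: [-0.006, -0.49, 0.871, 0.002]
force: [-2.2, 1.3, 4.0]
width: 0.742
```

```bash
python3 -c "
from h import *
go([538.5,-68.7,112],-64);s=ctrl.state();print(s['moment'])"
```

```text
t 8.05 tcp [537.5 -67.4 114. ] x-heading -121.3 F [-2.2  1.3  4. ] w 63.4 q6 1.79
slide mm [ 0.5 -1.5  2. ] spin units -11.45
[0.28241931 0.31094148 0.10942948]
```

>>> send_rows([
  {"slide": [0,-0.0006,0.0012],"spin": 0.5},
  {"slide": [0,0,0.0012],"spin": 0.5},
])

```text
time: 8.22
tcp_pos: [538.7, -68.1, 112.8]
ee_rot: [-0.006, -0.45, 0.893, 0.001]
force: [-0.1, -0.3, 0.6]
width: 0.746
```

>>> send_rows([
  {"slide": [0,-0.0004,0.0012],"spin": 0.5},
  {"slide": [0,0,0.0012],"spin": 0.5},
])

```text
time: 8.38
tcp_pos: [539.0, -68.5, 110.8]
ee_rot: [-0.006, -0.408, 0.913, 0.001]
force: [-0.9, 0.5, -1.4]
width: 0.741
```

>>> send_rows([
  {"slide": [0,0,0.0012],"spin": 0.5},
  {"slide": [0,0,0.0012],"spin": 0.5},
])

```text
time: 8.55
tcp_pos: [538.8, -68.0, 109.1]
ee_rot: [-0.006, -0.367, 0.93, 0.001]
force: [-5.8, 4.2, 15.1]
width: 0.743
```

>>> send_rows([
  {"slide": [0,0,0.0012],"spin": 0.5},
  {"slide": [0,0,0.0012],"spin": 0.5},
])

```text
time: 8.72
tcp_pos: [539.9, -69.4, 109.0]
ee_rot: [-0.005, -0.327, 0.945, -0.002]
force: [-2.3, -1.7, 6.2]
width: 0.741
```

```bash
python3 -c "
from h import *
go([538.5,-68.7,112],-64);s=ctrl.state();print(s['moment'])"
```

```text
t 8.72 tcp [539.9 -69.4 109. ] x-heading -141.8 F [-2.3 -1.7  6.2] w 63.3 q6 2.15
slide mm [ 0.6  1.4 -3. ] spin units -15.57
[-0.37465323  0.3301615   1.70264823]
```

>>> send_rows([
  {"slide": [0,0,0],"spin": -0.6},
  {"slide": [0,0,0],"spin": -0.6},
])

```text
time: 8.88
tcp_pos: [540.5, -70.1, 109.8]
ee_rot: [-0.005, -0.376, 0.926, -0.003]
force: [0.4, -0.7, -1.5]
width: 0.74
```

```bash
python3 -c "
from h import *
go([538.8,-68.5,105],-129);s=ctrl.state();print(s['moment'])"
```

```text
t 8.88 tcp [540.5 -70.1 109.8] x-heading -135.8 F [ 0.4 -0.7 -1.5] w 63.2 q6 2.05
slide mm [0.  2.3 4.7] spin units -1.35
[ 0.04680126 -0.00162201 -0.04979163]
```

>>> send_rows([
  {"slide": [0,0.001,0.0015],"spin": -0.3},
  {"slide": [0,0,0.0015],"spin": 0},
])

```text
time: 9.05
tcp_pos: [540.3, -69.7, 107.2]
ee_rot: [-0.004, -0.39, 0.921, -0.004]
force: [-0.8, 0.9, -1.3]
width: 0.74
```

>>> send_rows([
  {"slide": [0,0,0.0015],"spin": 0},
  {"slide": [0,0,0.0015],"spin": 0},
])

```text
time: 9.22
tcp_pos: [540.4, -69.7, 104.6]
ee_rot: [-0.004, -0.39, 0.921, -0.004]
force: [-2.7, 1.0, 5.5]
width: 0.741
```

```bash
python3 -c "
from h import *
go([538.8,-68.5,105],-129);s=ctrl.state();print(s['moment'])"
```

```text
t 9.22 tcp [540.4 -69.7 104.6] x-heading -134.1 F [-2.7  1.   5.5] w 63.3 q6 2.02
slide mm [ 0.2  2.  -0.4] spin units -1.03
[0.29892158 0.41529536 0.0252945 ]
```

>>> send_rows([
  {"slide": [0,0,0.0025],"spin": 0},
  {"slide": [0,0,0.0025],"spin": 0},
], newtons=50)

```text
time: 9.38
tcp_pos: [540.5, -69.7, 102.1]
ee_rot: [-0.004, -0.389, 0.921, -0.004]
force: [-10.8, 3.6, 31.7]
width: 0.736
```

>>> send_rows([
  {"slide": [0,0,0.0025],"spin": 0},
  {"slide": [0,0,0.0025],"spin": 0},
])

```text
time: 9.55
tcp_pos: [540.5, -69.8, 102.2]
ee_rot: [-0.003, -0.389, 0.921, -0.005]
force: [-8.9, 2.1, 20.0]
width: 0.738
```

```bash
python3 -c "
from h import *
go([538.8,-68.5,105],-129);s=ctrl.state();print(s['moment'])"
```

```text
t 9.55 tcp [540.5 -69.8 102.2] x-heading -134.3 F [-8.9  2.1 20. ] w 63.0 q6 2.02
slide mm [ 0.3  2.1 -2.8] spin units -1.05
[0.63647417 1.14076879 0.15551737]
```

```bash
python3 -c "
from h import *
c=ctrl.camera_params('side')
a=ctrl.grab_frame('side')[170:270,260:410,::-1];b=ctrl.grab_frame('top')[140:240,280:430,::-1]
cv2.imwrite('pics/f.png',cv2.resize(np.hstack([a,b]),(800,267),interpolation=2))
for i in range(12): ctrl.grab_frame('wrist')
cv2.imwrite('pics/w4.png',ctrl.grab_frame('wrist')[:,:,::-1])
go([538.8,-68.5,102],-129)"
```

```text
t 10.3 tcp [540.4 -69.8 102.2] x-heading -134.3 F [-8.5  2.1 20.8] w 63.1 q6 2.02
slide mm [0.2 2.1 0.2] spin units -1.05
```

View pics/f.png

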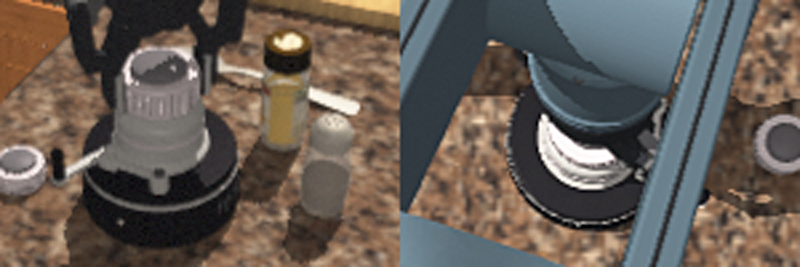

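View pics/w4.png

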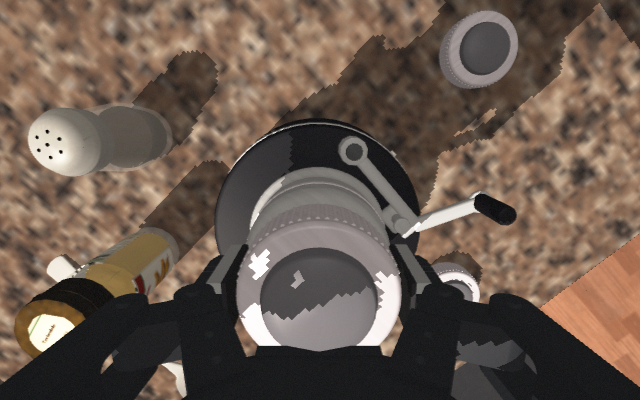

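```bash
python3 -c "
from workcell import ctrl
print(ctrl.close_job())"
```

```text
the job is handed in; nothing more can be done
None
```

I clamped the bowl first, then turned the lid until it dropped over the pins. I pushed it home and handed the job in with the gripper still holding it down, at about 10.3 s of the 48 s allowed.

- **Hook:** I swung it with the fingers around its post until it met the end stop, where the push reached about 19 N. The wrist pictures afterwards show the hook at the stud. The post's direction from the pivot measured -155.7°, the angle I had worked out for shut. Its distance from the mill's axis came out at 89.5 mm instead of 92 mm; I put that down to measuring error.
- **Lid:** I gripped the collar and turned it clockwise. It began to sink after about 62° and stuck part-way because I kept turning too far, at about 1.7 N m. I turned back about 8°, which freed it, then pushed it down.
- **Last checks:** The hand went down 11.7 mm from where the lid rode on the pins, against 12 mm for fully home, and stopped hard. The upward force held steady at about 21 N for 0.75 s without moving, well above the 9 N spring. There is a remaining sideways force of about 9 N. I could not see the sprung ring itself, so I judged "home" from the depth, the force and the lid's size in the picture.
- **Bystanders:** I kept clear of the spice jar, pepper shaker and spoon. They look undisturbed in the last pictures, but I did not measure their positions.

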